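# Back off the ratchet clamp from the peg crate

## Robot

A 6-joint arm with a two-finger parallel gripper is mounted at the origin on the work surface. World frame = base frame: x ahead of the robot, y to its left, z up, the work surface at z = 0. Lengths are in m, angles in rad, forces in N, time in s.
With the tool pointing down it reaches from about 0.35 to 0.95 m from the base axis. Payload 17.4 kg.
Tool frame: the origin (TCP) lies at the very end of the fingers, on their centre line; the grasp point (between the pads) lies ctrl.tcp_to_grasp behind it (ctrl.tcp_to_grasp is the distance from the TCP to the grasp point, in m); z points along the fingers, y is the direction in which the jaws open and shut (so a half turn about z gives the same grasp; the last joint's range is limited). The gripper opens to 93 mm and grips with 3 to 60 N. Pads are 15 mm wide; open, the fingers measure 128 mm over their backs; the gripper's body (75 mm by 188 mm) begins 65 mm behind the grasp point.
Start: joints at [1.258, 0.116, 1.442, -0, 1.584, -0.038], TCP at [0.183, 0.65, 0.219] pointing down, gripper open.
Joint ranges: [-2.83, 2.83], [-0.83, 2.19], [0.07, 2.5], [-1.14, 4.28], [0.01, 3], [-2.97, 2.97]. Speed limits (rad/s): [1.89, 1.89, 2.22, 3.14, 3.14, 3.14].

## Interface

Orientations are given as a unit quaternion [w, x, y, z].
In Python, from station import ctrl gives the robot as it stands.
- The arm moves only by the tool move_arm, never from a script. Its argument "moves" is a list that holds one entry, the list of rows, each a list of 7 numbers: the turn, a rotation vector about the tool's x, y, z in rad, then the shift along the tool's x, y, z in mm, then the gripper's target within -1 to 1 (shut at 1, half-way at 0, fully open at -1). A call has 1 to 10 rows; each row shifts and turns the commanded pose from where the row before left it, along the tool's axes as they then stand; what a row does not reach is not made up. A row lasts 1/10 s, in which the tool goes at most 50 mm and 8.59 degrees, less where a joint would pass 70% of its speed; a pose out of reach is approached as far as the arm can. A call with a gripper value outside its range is refused whole. The fingers move at their own pace and stop on an object; "newtons" is the grip in N (left out, the last holds). Time passes only in rows, so rows that do not move let the fingers close. It gives the time, the measured TCP pose, the force and the opening at its end, in the units of the state.
- ctrl.observe(): the state, without advancing time (a new reading comes with each control period).
- ctrl.read_camera(name): name is "side" or "top" or "wrist"; returns a dict with "color" (384x512x3 uint8, blue, green, red), "z_map" (384x512 float32, m along the optical axis (not along the pixel's ray), 0 where there is no reading), "mtx" (3x3 intrinsics, pixels), "k1" (the pictures are not rectified: a ray, as slopes to the right and down, at radius r is drawn at 1 + k1 r^2 times it, then the intrinsics apply), "camera_from_world" (4x4, takes a point from world to camera coordinates); the wrist camera has in their place "mount" (4x4, takes a point from camera to tool coordinates, whose origin is the TCP and whose axes are the flange's). Camera axes: x right, y down, z forward; pixel columns grow to the right and rows downward; lengths in m; the calibration is good to about 2 mm. A picture is of the moment at which its call begins: read the wrist's pose just before it.
- ctrl.hand_in(): hands the job in, once; it reports no verdict.
The state is a dict: "clock": time; "joint_positions": joint angles; "joint_vel": joint speeds; "joint_torque": joint torques, N m; "eef_pos": TCP position; "orientation": TCP orientation; "wrist_force": force on the tool from outside, world axes, zero at the start; "ft_torque": the same for the moment, N m; "opening": opening from 0.0 (shut) to 1.0 (fully open).
Only numpy, scipy, OpenCV 4.12 (cv2) and the standard library are available. Lean on these libraries where they do the work, as an engineer would, in place of code of your own. Each camera call takes 0.05 s, during which the arm holds its last target.

## Task

Open the ratchet clamp on the ledge so that the peg crate standing in it is free: press the ribbed release plate on top of the sliding jaw fully down with the fingertips, and keeping it down push the jaw back along its bar, away from the crate, until it meets the end stop. Then let go so that the release springs up, and leave the crate and everything else on the ledge standing where it is, not lifted or shoved.

Things in the scene. Friction and masses are not known exactly. Their poses are not given: they have to be found in the camera images.
- clamp: Grey steel ratchet clamp fixed on the ledge round the peg crate. Origin on the ledge under the bar, z up. y runs along the bar (mm): fixed jaw at -220, end stop block +91 to +105, 46 high. Bar at x = 0, 18 wide, top at z = 40; both jaws reach to x = -130. A toothed rack on the bar blocks the sliding jaw towards +y unless the release is pressed.
- jaw (a joint): Sliding jaw, m: 0 closed, 0.12 against the end stop; grows to the clamp's +y; starts at 0 to 0.03. Its carriage, a grey block 50 x 60 mm (along the bar), top 50 mm over the ledge, is centred at clamp y = -60 mm + this value. Friction about 2 N. With the release up it can be pushed back by at most one tooth (8 mm).
- release (a joint): Release plate on the carriage, m pressed: 0 up, 0.010 fully down (hard stop). Sprung: 2.8 N to start, 6.3 N fully down; rises when let go. The rack is free when it is pressed over about 6 mm, and it must stay pressed while the jaw is pushed. At the start it may be up to 4.5 mm down, on the flank of a tooth.
- release_top (a point): Centre of the top face of the ribbed steel release plate (50 mm across the bar x 44 along it), 64 mm above the ledge when up; moves with jaw and plate. The plate stands proud: fully down, its top is still 4 mm over the carriage. Axes as the clamp's.
- jaw_fence (a point): On the pushing face of the fence, an upright wall on the carriage 26 mm from the plate's centre towards the clamp's +y, 50 mm wide, 10 thick, top 84 mm above the ledge (this point 74). Fingertips on the plate push against it to slide the jaw. Axes as the clamp's.
- crate_mid (a point): Centre of the wooden peg crate (110 x 115 x 66 mm high, full of clothes pegs, loose, about 0.6 kg) standing between the jaws, its near edge 30 mm from the bar's centre line. It is to stay where it is.
- jar: Bystander: empty glass jar with an aluminium twist cap, 68 mm diameter, 94 high, origin under its centre; stands 110 to 120 mm from the bar on the side away from the jaws.
- scoop: Bystander: lime plastic scoop lying on the ledge between clamp and robot, about 185 x 65 x 34 mm, handle to its -x; origin on the ledge near the blade's rear.
- dustpan: Bystander: small aluminium dustpan, 270 x 200 x 45 mm, right side of the ledge; origin on the ledge near its middle.
- brush: Bystander: hand brush lying on the right side of the ledge beyond the dustpan.
- pot: Bystander: terracotta pot with soil, 96 mm diameter, 84 high, left side; origin under its centre.
- cup: Bystander: white mug, 76 mm diameter, 90 high, left side; origin under its centre.
- bottle: Bystander: white plastic bottle, 60 mm diameter, 150 high, left side; origin under its centre.
Things that resemble listed ones, but are neither listed nor needed, are in the scene too. Leave any pink or yellow look-alike of the part that bears crate_mid alone.

How it is judged:
On the way, in this order (a step that is already met when the one before it is completed fails the run):
1. the release plate is pressed down (more than 7 mm) before the jaw is pushed back (value of joint release above 0.007 m and value of joint jaw below 0.07 m), for 0.1 s.
2. with the release still held down, the jaw reaches the end stop (value of joint release above 0.005 m and value of joint jaw above 0.112 m), for 0.05 s.
At the end, for the whole second after the job is handed in: The jaw is within 10 mm of its end stop, the release is up again (less than 2 mm pressed), the crate stands upright within 15 mm of where it was, and every bystander within 30 mm (value of joint jaw above 0.11 m and value of joint release below 0.002 m and distance of crate_mid from where it was at the start of the episode below 0.015 m and angle between crate_mid's own z axis and vertical below 0.1 rad and distance of each of jar, scoop, dustpan, brush, pot, cup, bottle from where it was at the start of the episode below 0.03 m); the robot touches nothing.
It fails at once if the peg crate is lifted (over 8 mm), tipped or shoved more than 20 mm (height (world z) of crate_mid above 0.041 m or angle between crate_mid's own z axis and vertical above 0.2 rad or distance of crate_mid from where it was at the start of the episode above 0.02 m).
It fails at once if a bystander is lifted, knocked or shoved more than 30 mm (distance of any of jar, scoop, dustpan, brush, pot, cup, bottle from where it was at the start of the episode above 0.03 m).
It also fails if it takes over 32 s, if anything falls off the work surface, if the arm or the gripper's body presses on something with over 40 N, if the wrist force passes 120 N, or if a joint passes its speed limit or range.

## Working session

There is one attempt and no reset: what is moved stays moved. The work goes in short steps, Python scripts to look and compute and a tool call to move; the robot and the scene stay as the last step left them, time stands still between calls to the robot, and variables do not carry over. Pictures are saved under pics/ and viewed, and the job is handed in when it is done.

Besides the shell and the picture viewer there is one more tool, called after "Emit:" by a JSON object that holds its "api" and its "payload". move_arm: Moves the arm, as the interface text tells. Its arguments: {"type":"object","properties":{"moves":{"type":"array"},"newtons":{"type":"number"}},"required":["moves"]}

```bash
ls; mkdir -p pics; cat > h.py <<'E'
import numpy as np,cv2,pickle
from station import ctrl
def snap(n):
    o=ctrl.observe(); c=ctrl.read_camera(n); c['obs']=o
    pickle.dump(c,open(n+'.pkl','wb')); return c
def cloud(c):
    # world xyz per pixel
    h,w=c['z_map'].shape
    u,v=np.meshgrid(np.arange(w),np.arange(h))
    K=np.array(c['mtx'],float)
    d=np.stack([(u-K[0,2])/K[0,0],(v-K[1,2])/K[1,1]],-1)
    s=d.copy()
    for _ in range(15):
        r2=(s**2).sum(-1,keepdims=True); s=d/(1+c['k1']*r2)
    z=c['z_map'][...,None]
    P=np.concatenate([s*z,z,],-1)
    if 'camera_from_world' in c:
        T=np.linalg.inv(np.array(c['camera_from_world']))
    else:
        from scipy.spatial.transform import Rotation as R
        q=c['obs']['orientation'];W=np.eye(4);W[:3,:3]=R.from_quat([q[1],q[2],q[3],q[0]]).as_matrix();W[:3,3]=c['obs']['eef_pos']
        T=W@np.array(c['mount'])
    X=P@T[:3,:3].T+T[:3,3]; X[c['z_map']==0]=np.nan
    return X
E
python3 - <<'E'
from h import *
for n in ['top','side']:
    c=snap(n); cv2.imwrite(f'pics/{n}0.png',c['color'])
o=ctrl.observe();print(o, ctrl.tcp_to_grasp)
E
```

```text
pics
{'clock': 0.1, 'joint_positions': array([ 1.25821351e+00,  1.16423106e-01,  1.44221664e+00,  2.21931381e-05,
        1.58397488e+00, -3.77907992e-02]), 'joint_vel': array([ 1.61258964e-05, -1.96525696e-03, -1.66539784e-04, -1.16507495e-03,
        3.06732057e-03, -1.65506654e-04]), 'joint_torque': array([ 5.26350723e-04, -7.22903538e+01, -6.23864508e+01,  7.81163410e-02,
        2.28816946e-02, -8.85994791e-05]), 'eef_pos': array([0.18309854, 0.64950079, 0.21797777]), 'orientation': array([-9.99865600e-05,  1.36963976e-01,  9.90575897e-01, -5.01230354e-04]), 'wrist_force': array([0.47982715, 0.06981434, 0.03353944]), 'ft_torque': array([0.02941367, 0.00909745, 0.00573413]), 'opening': 0.9975441329585437} 0.0188
```

View pics/top0.png

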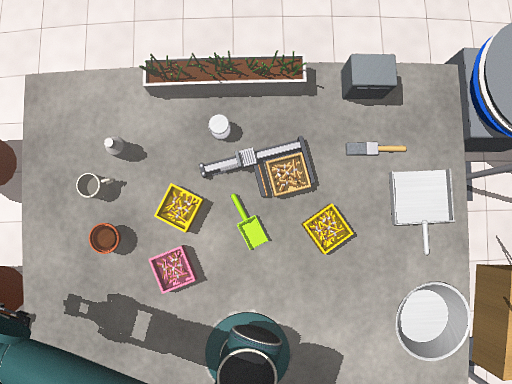

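View pics/side0.png

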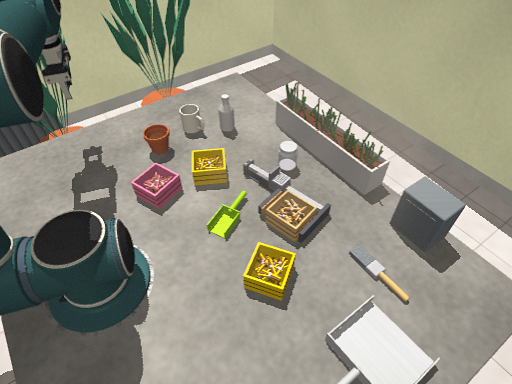

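The top view shows the clamp with its bar running from about (205,170), the end stop, to (303,142). The carriage is near (247,158), the wooden crate at (287,174) inside the jaws, and the jar at (219,127). The pink crate (172,268) and the yellow ones (180,207) and (329,228) stand free, so they are the look-alikes.

```bash
python3 - <<'E'
from h import *
c=pickle.load(open('top.pkl','rb'));X=cloud(c)
im=c['color'][110:210,185:325];cv2.imwrite('pics/topz.png',cv2.resize(im,None,fx=5.6,fy=5.6,interpolation=cv2.INTER_CUBIC))
for p in [(205,170),(222,165),(247,158),(240,159),(253,157),(287,174),(303,142),(270,151),(219,127)]:
    print(p,X[p[1],p[0]].round(4))
# heights in rows
np.set_printoptions(linewidth=250)
print((X[145:176,198:266,2]*1000).round()[::2,::2])
E
```

```text
(205, 170) [0.5913 0.1199 0.0373]
(222, 165) [0.6047 0.0655 0.0454]
(247, 158) [ 0.6228 -0.0132  0.0603]
(240, 159) [0.6223 0.0088 0.0457]
(253, 157) [ 0.6247 -0.0318  0.0661]
(287, 174) [ 0.5708 -0.1361  0.056 ]
(303, 142) [ 0.6711 -0.1898  0.0508]
(270, 151) [ 0.6466 -0.086   0.0382]
(219, 127) [0.7154 0.0696 0.0931]
[[  3.   2.  -4.  -2.   2.   1.   1.  -0.  -1.  -7.   1.   0.  -1.   2. -10.   7.   3.  -3.  -5.   5.   1.  -3.  -1.  -2.  -1.  -3.  -3.   2.   1.  -1.   2.  -3.   3.   4.]
 [ -2.   2.   0.   4.   1.   0.   1.   6.  -1.  -0.   1.  -5.   2.   2.   2.   4.  -2.   1.  -0.   3.   1.  -3.   0.   4.   1.   5.  -4.  60.  -0.  -1.   3.  -0.   4.  -2.]
 [  6.   0.   2.  -2.   1.   1.   4.  -0.  -4.  -0.   1.  -0.   3.  -1.  -1.   2.   4.   3.  -1.   2.  -2.   1.  -1.  64.  63.  60.  61.  nan   0.  -3.   4.   4.   1.   3.]
 [ -0.   0.   5.  -5.   2.   1.   1.  -1.  -4.  -4.   4.   1.   1.  -0.   9.   4.   9.  -5.   4.  84.   0.  62.  58.  60.  60.  61.  56.  59.  -1.  -4.   1.  40.  43.  40.]
 [  4.   1.  -2.   3.  -2.   5.   5.  -5.   0.   0.   2.   1.  -2.   1.  -1.  -4.   3. 
[... 1289 characters left out ...]
.   1.]
 [ -4.  42.  46.  41.  40.  43.  39.  40.  37.  24.   5.  34.  46.  44.  40.   4.   2.   4.   4.  -1.   2.   1.  -3.   2.   5.  -1.  -1.   2.  43.  41.  40.  -3.  -3.  -4.]
 [  1.  40.  49.  40.  42.  28.   1.   3.   1.   5.  -1.   2.   7.  -1.   7.   4.  -0.   2.  -3.   3.   2.  -1.  -2.   2.   3.   3.  -2.  -3.   1.  45.  45.  40.  -1.   2.]
 [  0.   4.  44.  43.  14.   3.   2.   5.   8.   5.   8.   3.   2.   4.   1.   6.  -2.  -5.  -4.   3.  -2.   2.  -2.   1.  -3.  -2.  -1.   2.  -4.  41.  53.  43.   1.   4.]
 [  5.  -3.  45.  47.  24.   8.   4.   3.   1.   3.   6.   1.   2.   0.   8.  -2.   3.  -3.  -5.  -4.  -1.   2.   5.  -0.  -4.  -1.  -7.  -5.  -2.  50.  47.  44.  -3.  -4.]]
```

View pics/topz.png

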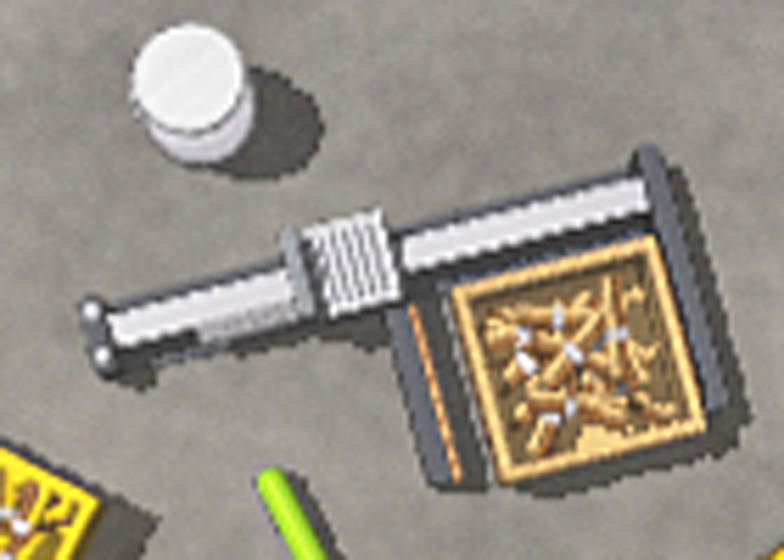

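```bash
cat > fit.py <<'E'
from h import *
from scipy.optimize import least_squares
def fit(n):
    c=pickle.load(open(n+'.pkl','rb'));X=cloud(c).reshape(-1,3);X=X[np.isfinite(X).all(1)]
    # bar line: z 33..47 near nominal line
    p0=np.array([.6228,-.0132]);d=np.array([-.27,.963]);
    for _ in range(6):
        d/=np.linalg.norm(d);nrm=np.array([d[1],-d[0]])
        s=(X[:,:2]-p0)@d;t=(X[:,:2]-p0)@nrm
        m=(s>.035)&(s<.11)|((s<-.06)&(s>-.15)); m&=(abs(t)<.014)&(X[:,2]>.032)&(X[:,2]<.047)
        B=X[m,:2];mu=B.mean(0);v=np.linalg.svd(B-mu)[2][0];d=v*np.sign(v[1])
        p0=mu+d*((p0-mu)@d)
    nrm=np.array([d[1],-d[0]]);s=(X[:,:2]-p0)@d;t=(X[:,:2]-p0)@nrm
    pl=(abs(s)<.06)&(abs(t)<.04)&(X[:,2]>.054)&(X[:,2]<.072);fe=(abs(s)<.06)&(abs(t)<.04)&(X[:,2]>.077)&(X[:,2]<.095)
    st=(s>.1)&(s<.17)&(abs(t)<.03)&(X[:,2]>.03)
    print(n,'d',d.round(4),'bar n',m.sum(),'p0',p0.round(4))
    for k,q in (('plate',pl),('fence',fe)):
        print(k,q.sum(),'s',np.percentile(s[q],[2,50,98]).round(4),'t',np.percentile(t[q],[2,50,98]).round(4),'z',np.median(X[q,2]).round(4),'mean',X[q].mean(0).round(4))
    print('stop end s',np.percentile(s[st],[50,95,99]).round(4), 'z bar',np.median(X[m,2]).round(4))
fit('top');fit('side')
E
python3 fit.py
```

```text
top d [-0.2468  0.9691] bar n 352 p0 [ 0.6258 -0.0124]
plate 245 s [-0.055  -0.0039  0.0186] t [-0.0336 -0.0002  0.0259] z 0.0613 mean [ 0.6268 -0.0173  0.0615]
fence 56 s [0.0233 0.028  0.0328] t [-0.0218  0.0023  0.0264] z 0.0841 mean [0.6209 0.0152 0.0838]
stop end s [0.137  0.1507 0.1522] z bar 0.0401
side d [-0.2586  0.966 ] bar n 208 p0 [ 0.6223 -0.0133]
plate 207 s [-0.0587 -0.0017  0.0245] t [-0.0341 -0.0024  0.0269] z 0.0611 mean [ 0.6215 -0.0172  0.0615]
fence 42 s [0.0198 0.0234 0.0284] t [-0.0221  0.0006  0.0258] z 0.0835 mean [0.6176 0.01   0.0829]
stop end s [0.135  0.146  0.1483] z bar 0.0397
```

Emit:
{"api": "move_arm", "payload": {"moves": [[[0,0,0,-30,-26,0,1],[0,0,0,-30,-26,0,1],[0,0,0,-30,-26,0,1],[0,0,0,-30,-26,0,1],[0,0,0,-30,-26,0,1],[0,0,0,-30,-26,0,1],[0,0,0,-30,-26,0,1],[0,0,0,-30,-26,0,1],[0,0,0,-30,-26,0,1],[0,0,0,-30,-26,0,1]]], "newtons": 30}}

```text
clock: 1.1
eef_pos: [0.4018, 0.3165, 0.2185]
orientation: [-0.0, 0.137, 0.991, -0.0]
wrist_force: [0.5, 0.5, -0.8]
opening: 0.19
```

Emit:
{"api": "move_arm", "payload": {"moves": [[[0,0,0,-30,-26,0,1],[0,0,0,-30,-26,0,1],[0,0,0,-30,-26,0,1],[0,0,0,-30,-26,0,1],[0,0,0,-30,-26,0,1],[0,0,0,-30,-26,0,1],[0,0,0,-30,-26,0,1],[0,0,0,-30,-26,0,1],[0,0,0,-30,-26,0,1],[0,0,0,-30,-26,0,1]]]}}

```text
clock: 2.1
eef_pos: [0.6201, -0.0152, 0.2183]
orientation: [-0.0, 0.137, 0.991, -0.0]
wrist_force: [0.0, 1.3, 0.1]
opening: 0.002
```

Emit:
{"api": "move_arm", "payload": {"moves": [[[0,0,0.13,0,0,0,1],[0,0,0.13,0,0,0,1],[0,0,0.13,0,0,0,1],[0,0,0.13,0,0,0,1],[0,0,0.13,0,0,0,1],[0,0,0.13,0,0,0,1],[0,0,0.13,0,0,0,1],[0,0,0.13,0,0,0,1],[0,0,0,0,0,0,1],[0,0,0,0,0,0,1]]]}}

```text
clock: 3.1
eef_pos: [0.6195, -0.0136, 0.2184]
orientation: [-0.0, 0.609, 0.793, -0.0]
wrist_force: [0.4, -0.8, 0.4]
opening: 0.005
```

```bash
python3 - <<'E'
from h import *
c=snap('wrist');cv2.imwrite('pics/w1.png',c['color']);snap('top')
X=cloud(c);Z=X[...,2];z=np.nan_to_num(Z)
v=np.clip(z/0.1,0,1)*255
cv2.imwrite('pics/w1z.png',cv2.applyColorMap(v.astype(np.uint8),cv2.COLORMAP_JET))
import fit
fit.fit('wrist')
E
```

```text
top d [-0.2692  0.9631] bar n 228 p0 [ 0.6226 -0.0133]
plate 28 s [-0.0235 -0.0077  0.0098] t [-0.0197 -0.0169 -0.0126] z 0.0605 mean [ 0.6087 -0.0249  0.0614]
fence 7 s [0.0311 0.0323 0.0333] t [-0.0183 -0.0099 -0.0005] z 0.0855 mean [0.6047 0.0152 0.0849]
stop end s [0.142  0.151  0.1521] z bar 0.04
side d [-0.2586  0.966 ] bar n 208 p0 [ 0.6223 -0.0133]
plate 207 s [-0.0587 -0.0017  0.0245] t [-0.0341 -0.0024  0.0269] z 0.0611 mean [ 0.6215 -0.0172  0.0615]
fence 42 s [0.0198 0.0234 0.0284] t [-0.0221  0.0006  0.0258] z 0.0835 mean [0.6176 0.01   0.0829]
stop end s [0.135  0.146  0.1483] z bar 0.0397
wrist d [-0.1943  0.9809] bar n 1172 p0 [ 0.6207 -0.0137]
plate 1542 s [-0.0571 -0.0037  0.0323] t [-0.0346  0.004   0.0298] z 0.0637 mean [ 0.6249 -0.0184  0.0637]
fence 412 s [0.0221 0.028  0.0327] t [-0.0187  0.0041  0.0285] z 0.0859 mean [0.6197 0.0145 0.0855]
stop end s [0.1366 0.1492 0.1507] z bar 0.0421
```

View pics/w1.png

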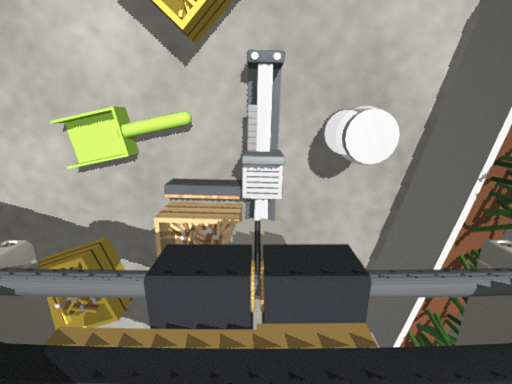

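The wrist view shows the bar vertical in the image, so tool x lies along the bar. The plate is at (262,180), the fence at (263,158), the end stop at (265,55) and the jar at (362,135), clear of the jaw's path. All three cameras put the plate centre near (0.626, -0.016, 0.061).

Emit:
{"api": "move_arm", "payload": {"moves": [[[0,0,0,4,6,20,1],[0,0,0,0,0,30,1],[0,0,0,0,0,30,1],[0,0,0,0,0,30,1],[0,0,0,0,0,20,1],[0,0,0,0,0,10,1],[0,0,0,0,0,0,1],[0,0,0,0,0,0,1]]]}}

```text
clock: 4.0
eef_pos: [0.6248, -0.0083, 0.0798]
orientation: [0.0, 0.611, 0.792, 0.0]
wrist_force: [-0.5, 0.3, 0.7]
opening: 0.009
```

```bash
python3 - <<'E'
from h import *
c=snap('wrist');cv2.imwrite('pics/w2.png',c['color']);c=snap('side')
cv2.imwrite('pics/s2.png',cv2.resize(c['color'][110:260,200:360],None,fx=4,fy=4,interpolation=cv2.INTER_CUBIC))
E
```

```text
(no output)
```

View pics/w2.png

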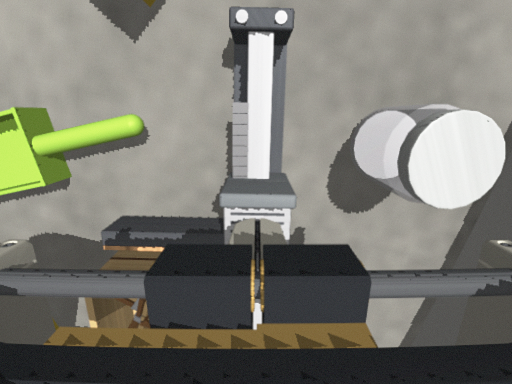

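View pics/s2.png

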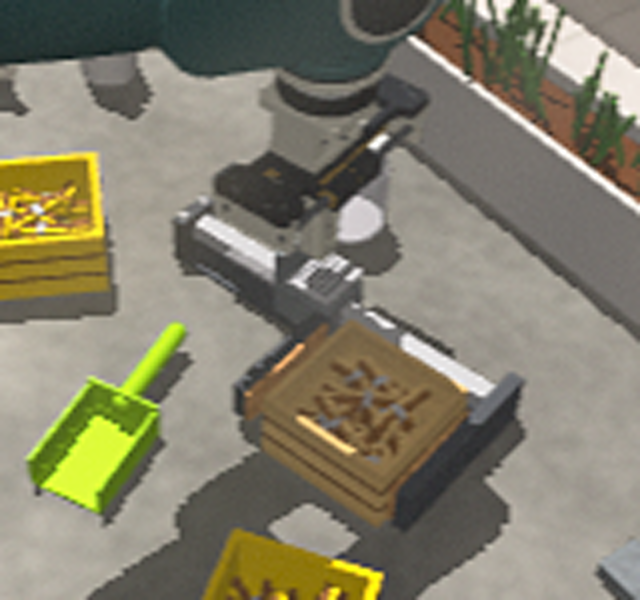

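The fingertips are below the fence top (z 0.080 against 0.084) with no contact force, so they are over the plate in front of the fence. Next I press gently.

Emit:
{"api": "move_arm", "payload": {"moves": [[[0,0,0,0,0,7,1],[0,0,0,0,0,6,1],[0,0,0,0,0,4,1],[0,0,0,0,0,3,1],[0,0,0,0,0,2,1],[0,0,0,0,0,0,1]]]}}

```text
clock: 4.7
eef_pos: [0.6242, -0.0083, 0.0566]
orientation: [-0.0, 0.611, 0.792, -0.0]
wrist_force: [-4.5, 1.0, 3.8]
opening: 0.004
```

Emit:
{"api": "move_arm", "payload": {"moves": [[[0,0,0,0,0,1.5,1],[0,0,0,0,0,1.5,1],[0,0,0,0,0,0,1]]]}}

```text
clock: 5.0
eef_pos: [0.6244, -0.0083, 0.0542]
orientation: [0.0, 0.611, 0.792, 0.0]
wrist_force: [-3.7, -0.2, 5.9]
opening: 0.004
```

Emit:
{"api": "move_arm", "payload": {"moves": [[[0,0,0,0,0,1.5,1],[0,0,0,0,0,0,1]]]}}

```text
clock: 5.2
eef_pos: [0.6245, -0.0084, 0.054]
orientation: [0.0, 0.611, 0.792, 0.0]
wrist_force: [-11.0, -0.5, 19.1]
opening: 0.006
```

Fully down: z 0.054 against the hard stop, 19 N. Now I slide it along tool +x.

Emit:
{"api": "move_arm", "payload": {"moves": [[[0,0,0,3,0,0,1],[0,0,0,3,0,0,1],[0,0,0,4,0,0,1],[0,0,0,4,0,0,1],[0,0,0,4,0,0,1],[0,0,0,4,0,0,1]]]}}

```text
clock: 5.8
eef_pos: [0.6194, 0.0127, 0.054]
orientation: [0.001, 0.611, 0.792, 0.0]
wrist_force: [-5.7, -3.8, 17.5]
opening: 0.004
```

Emit:
{"api": "move_arm", "payload": {"moves": [[[0,0,0,5,0,0,1],[0,0,0,5,0,0,1],[0,0,0,5,0,0,1],[0,0,0,5,0,0,1],[0,0,0,5,0,0,1],[0,0,0,5,0,0,1],[0,0,0,5,0,0,1],[0,0,0,5,0,0,1]]]}}

```text
clock: 6.6
eef_pos: [0.6099, 0.0517, 0.0541]
orientation: [0.002, 0.611, 0.792, 0.001]
wrist_force: [1.2, -2.6, 13.8]
opening: 0.007
```

```bash
python3 - <<'E'
from h import *
c=snap('wrist');cv2.imwrite('pics/w3.png',c['color'])
E
```

```text
(no output)
```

View pics/w3.png

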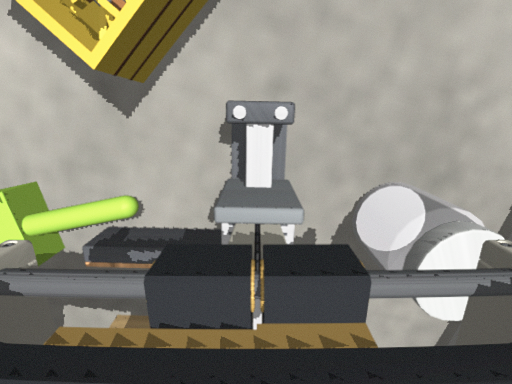

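The jaw is moving with the fingers: the fence is at (258,213) and the end stop at (260,112). I estimate about 60 mm is left.

Emit:
{"api": "move_arm", "payload": {"moves": [[[0,0,0,5,0,0.5,1],[0,0,0,5,0,0,1],[0,0,0,5,0,0,1],[0,0,0,5,0,0,1],[0,0,0,5,0,0,1],[0,0,0,5,0,0,1],[0,0,0,5,0,0,1],[0,0,0,5,0,0,1],[0,0,0,4,0,0,1]]]}}

```text
clock: 7.55
eef_pos: [0.5996, 0.0941, 0.0541]
orientation: [0.003, 0.611, 0.792, 0.001]
wrist_force: [5.3, -11.1, 15.4]
opening: 0.004
```

Emit:
{"api": "move_arm", "payload": {"moves": [[[0,0,0,3,0,0,1],[0,0,0,3,0,0,1],[0,0,0,3,0,0,1]]]}}

```text
clock: 7.85
eef_pos: [0.5976, 0.1005, 0.0541]
orientation: [0.004, 0.611, 0.791, -0.0]
wrist_force: [10.7, -39.8, 14.4]
opening: 0.008
```

```bash
python3 - <<'E'
from h import *
c=snap('wrist');cv2.imwrite('pics/w4.png',c['color'])
print(ctrl.observe()['wrist_force'])
E
```

```text
[  6.87261467 -23.92525167  14.52498025]
```

View pics/w4.png

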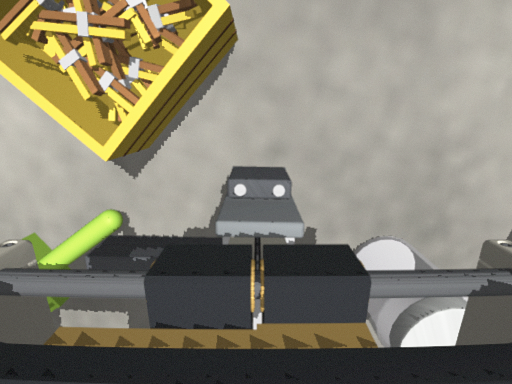

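The jaw is against the end stop block at (259,185), with 24–40 N along the bar. I ease off slightly and lift straight up.

Emit:
{"api": "move_arm", "payload": {"moves": [[[0,0,0,-1,0,-1,1],[0,0,0,0,0,-2,1],[0,0,0,0,0,-4,1],[0,0,0,0,0,-8,1],[0,0,0,-3,0,-10,1],[0,0,0,0,0,-20,1],[0,0,0,0,0,-30,1],[0,0,0,0,0,-40,1],[0,0,0,0,0,-40,1],[0,0,0,0,0,0,1]]]}}

```text
clock: 8.9
eef_pos: [0.598, 0.0995, 0.2131]
orientation: [0.003, 0.611, 0.792, 0.003]
wrist_force: [0.5, 0.1, 1.0]
opening: 0.003
```

```bash
python3 - <<'E'
from h import *
c=snap('wrist');cv2.imwrite('pics/w5.png',c['color']);X=cloud(c).reshape(-1,3)
c=snap('side');cv2.imwrite('pics/s5.png',c['color']);
p0=np.array([.6245,-.0125]);d=np.array([-.255,.967]);n=np.array([.967,.255])
for nm in ('wrist','side'):
    X=cloud(pickle.load(open(nm+'.pkl','rb'))).reshape(-1,3)
    s=(X[:,:2]-p0)@d;t=(X[:,:2]-p0)@n
    for lo,hi,k in ((.055,.072,'plate'),(.077,.092,'fence'),(.040,.052,'stop')):
        q=(s>.07)&(s<.16)&(abs(t)<.024)&(X[:,2]>lo)&(X[:,2]<hi)
        print(nm,k,q.sum(),np.percentile(s[q],[2,50,98]).round(4) if q.any() else '',np.median(X[q,2]).round(4))
E
```

```text
wrist plate 1307 [0.0789 0.102  0.1355] 0.0664
wrist fence 372 [0.1254 0.1315 0.1357] 0.086
wrist stop 443 [0.0893 0.1429 0.1503] 0.0481
side plate 165 [0.0758 0.1019 0.1294] 0.0635
side fence 39 [0.1227 0.1264 0.1324] 0.0825
side stop 86 [0.0725 0.0871 0.1444] 0.047
```

View pics/w5.png

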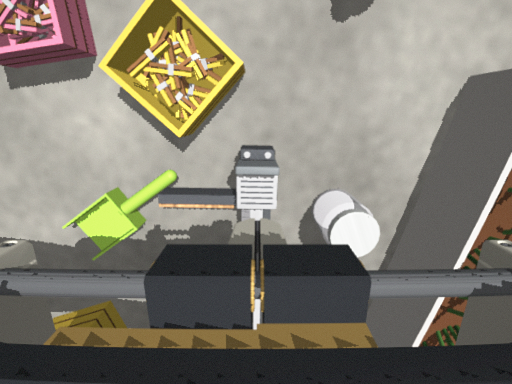

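View pics/s5.png

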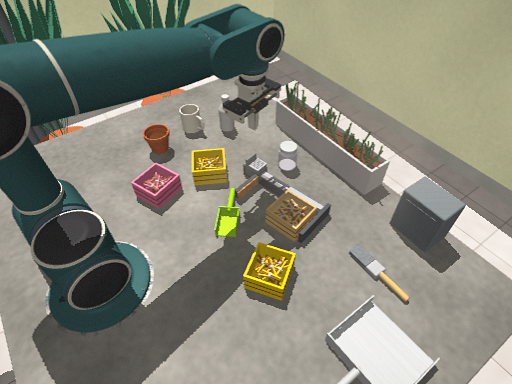

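The side view suggests the scoop's handle has turned: its tip was at (243,195) and is now at (233,191). I'll measure how far the scoop and the crate have moved.

```bash
python3 - <<'E'
from h import *
def lime(im):
    h=cv2.cvtColor(im,cv2.COLOR_BGR2HSV); return (h[...,0]>32)&(h[...,0]<50)&(h[...,1]>150)&(h[...,2]>80)
def wood(im):
    h=cv2.cvtColor(im,cv2.COLOR_BGR2HSV); return (h[...,0]>8)&(h[...,0]<22)&(h[...,1]>60)
def rep(X,im,l):
    m=lime(im)&np.isfinite(X).all(-1)&(X[...,0]>.3)&(X[...,0]<.62)&(abs(X[...,1])<.2)
    P=X[m]; mu=P[:,:2].mean(0);v=np.linalg.svd(P[:,:2]-mu)[2][0]; v*=np.sign(v[0])
    s=(P[:,:2]-mu)@v
    print(l,'lime n',m.sum(),'mean',mu.round(4),'dir',v.round(3),'ends',(mu+v*np.percentile(s,1)).round(4),(mu+v*np.percentile(s,99)).round(4))
    m=wood(im)&np.isfinite(X).all(-1)&(X[...,2]>.057)&(X[...,2]<.075)&(abs(X[...,0]-.57)<.09)&(X[...,1]<-.06)&(X[...,1]>-.22)
    P=X[m][:,:2].astype(np.float32)
    if len(P)>20:
        print('  crate',len(P),(0.5*(np.percentile(P,2,0)+np.percentile(P,98,0))).round(4),cv2.minAreaRect(P))
im=cv2.imread('pics/side0.png')
# z_map of side at start lost; approximate: use side2 (before push) pkl overwritten too -> retake via top now
c=snap('side'); X=cloud(c); rep(X,c['color'],'side now')
# before: project side0 pixels on plane z=.017 for both
def plane(c,im,z,l):
    m=lime(im); vs,us=np.nonzero(m)
    k=(us>150)&(us<280)&(vs>150)&(vs<260);us=us[k];vs=vs[k]
    K=np.array(c['mtx'],float)
    d=np.stack([(us-K[0,2])/K[0,0],(vs-K[1,2])/K[1,1]],-1);s=d.copy()
    for _ in range(15): s=d/(1+c['k1']*(s**2).sum(-1,keepdims=True))
    T=np.linalg.inv(np.array(c['camera_from_world']));r=np.c_[s,np.ones(len(s))]@T[:3,:3].T;o=T[:3,3]
    P=(o+r*((z-o[2])/r[:,2])[:,None])[:,:2];mu=P.mean(0);v=np.linalg.svd(P-mu)[2][0];v*=np.sign(v[0]);q=(P-mu)@v
    print(l,len(P),'mean',mu.round(4),'dir',v.round(3),'ends',(mu+v*np.percentile(q,1)).round(4),(mu+v*np.percentile(q,99)).round(4))
plane(c,im,.015,'side0');plane(c,c['color'],.015,'sidenow')
t=snap('top');cv2.imwrite('pics/t6.png',t['color']);rep(cloud(t),t['color'],'top now')
a=cv2.resize(im[140:260,190:340],None,fx=2.6,fy=2.6);b=cv2.resize(c['color'][140:260,190:340],None,fx=2.6,fy=2.6)
cv2.imwrite('pics/cmp.png',np.hstack([a,b]))
E
```

```text
side now lime n 705 mean [ 0.4092 -0.0202] dir [0.667 0.745] ends [ 0.3678 -0.0663] [0.481  0.0601]
  crate 402 [ 0.5676 -0.1432] ((0.5682729482650757, -0.14131265878677368), (0.11222387850284576, 0.11700551956892014), 13.612557411193848)
side0 759 mean [ 0.4025 -0.0181] dir [0.871 0.491] ends [ 0.3445 -0.0508] [0.5085 0.0417]
sidenow 708 mean [ 0.4083 -0.0219] dir [0.638 0.77 ] ends [ 0.3645 -0.0748] [0.4877 0.074 ]
top now lime n 635 mean [ 0.4056 -0.0265] dir [0.659 0.752] ends [ 0.3723 -0.0645] [0.4525 0.027 ]
  crate 352 [ 0.5707 -0.1368] ((0.5719017386436462, -0.13838377594947815), (0.11020014435052872, 0.11623981595039368), 13.530571937561035)
```

View pics/cmp.png

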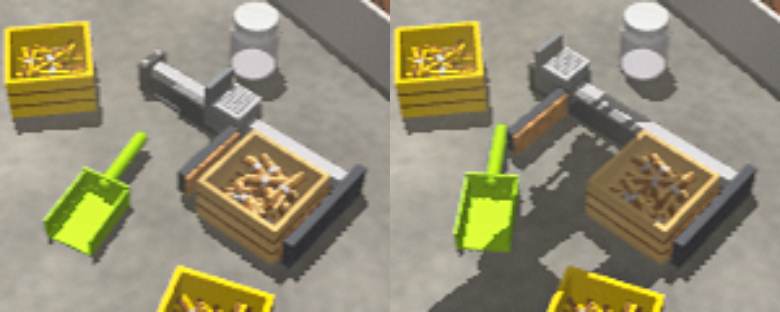

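View pics/t6.png

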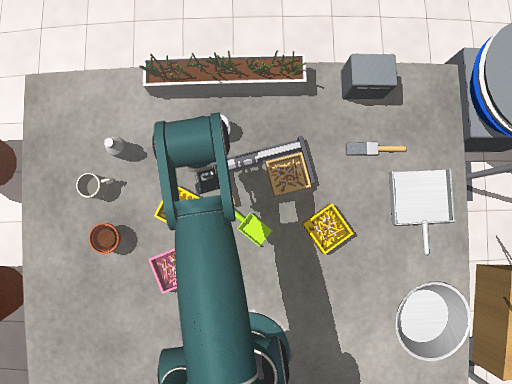

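The scoop turned about 21°, because the jaw's arm caught its handle tip. Its middle shifted only about 7 mm by this first fit. The crate looks unmoved. I'll move the arm clear so the top camera can check this properly.

Emit:
{"api": "move_arm", "payload": {"moves": [[[0,0,0,20,-8,-20,1],[0,0,0,35,-13,-20,1],[0,0,0,35,-13,0,1],[0,0,0,35,-13,0,1],[0,0,0,35,-13,0,1],[0,0,0,35,-13,0,1],[0,0,0,35,-13,0,1],[0,0,0,35,-13,0,1],[0,0,0,35,-13,0,1],[0,0,0,35,-13,0,1]]]}}

```text
clock: 10.1
eef_pos: [0.3891, 0.3925, 0.2451]
orientation: [-0.0, 0.611, 0.792, -0.001]
wrist_force: [1.4, 0.6, -0.4]
opening: 0.006
```

Emit:
{"api": "move_arm", "payload": {"moves": [[[0,0,0,35,-13,0,1],[0,0,0,35,-13,0,1],[0,0,0,35,-13,0,1],[0,0,0,35,-13,0,1],[0,0,0,35,-13,0,1],[0,0,0,35,-13,0,1],[0,0,0,35,-13,0,1],[0,0,0,20,-8,0,1],[0,0,0,0,0,0,1],[0,0,0,0,0,0,1]]]}}

```text
clock: 11.1
eef_pos: [0.2278, 0.6225, 0.2457]
orientation: [0.0, 0.611, 0.792, -0.001]
wrist_force: [0.5, -0.1, 0.3]
opening: 0.006
```

```bash
python3 - <<'E'
from h import *
from scipy.optimize import minimize
t=snap('top');a=cv2.imread('pics/top0.png');b=t['color']
f=lambda i:cv2.resize(i[110:260,185:325],None,fx=2.8,fy=2.8,interpolation=cv2.INTER_CUBIC)
cv2.imwrite('pics/cmpt.png',np.hstack([f(a),f(b)]))
X=cloud(t)
def lime(im):
    h=cv2.cvtColor(im,cv2.COLOR_BGR2HSV); return ((h[...,0]>32)&(h[...,0]<50)&(h[...,1]>150)&(h[...,2]>80)).astype(np.float32)
A=lime(a);B=lime(b)
A[:, :200]=0;A[:,300:]=0;B[:, :200]=0;B[:,300:]=0
A=cv2.GaussianBlur(A,(0,0),1.5);B=cv2.GaussianBlur(B,(0,0),1.5)
c=np.array([243,217.])
def M(p):
    co,si=np.cos(p[0]),np.sin(p[0]);R=np.array([[co,-si],[si,co]]);return np.c_[R,c+p[1:]-R@c]
best=min((minimize(lambda p:((cv2.warpAffine(A,M(p),(512,384))-B)**2).sum(),[r,0,0],method='Nelder-Mead',options=dict(initial_simplex=np.array([[r,0,0],[r+.1,0,0],[r,4,0],[r,0,4]])))for r in(-.4,-.2,0,.2,.4)),key=lambda r:r.fun)
mmpx=abs(X[240,300,1]-X[240,200,1])*10
print(best.x,best.fun,'mm/px',mmpx)
for p in [(235,197),(240,207),(243,214),(246,219),(255,233)]:
    q=M(best.x)@np.array([*p,1]);print(p,q.round(1),(np.hypot(*(q-p))*mmpx).round(1),'mm')
p0=np.array([.6245,-.0125]);d=np.array([-.25,.968]);n=np.array([.968,.25]);P=X.reshape(-1,3)
s=(P[:,:2]-p0)@d;tt=(P[:,:2]-p0)@n
for lo,hi,k in ((.054,.072,'plate'),(.077,.092,'fence'),(.038,.052,'stop')):
    q=(s>.06)&(s<.17)&(abs(tt)<.024)&(P[:,2]>lo)&(P[:,2]<hi)
    print(k,q.sum(),np.percentile(s[q],[2,50,98]).round(4),np.median(P[q,2]).round(4))
o=ctrl.observe();print(o['eef_pos'],o['wrist_force'])
E
```

```text
[-0.41197496 -2.73967236  1.9929508 ] 1.550176739692688 mm/px 3.2056487675316356
(235, 197) [224.9 203.9] 39.1 mm
(240, 207) [233.5 211. ] 24.5 mm
(243, 214) [239.1 216.2] 14.5 mm
(246, 219) [243.8 219.6] 7.3 mm
(255, 233) [257.7 228.8] 15.8 mm
plate 210 [0.0796 0.1013 0.1269] 0.0642
fence 49 [0.1268 0.1319 0.1364] 0.0838
stop 126 [0.0616 0.1209 0.1511] 0.0446
[0.22822167 0.62213208 0.24611184] [-0.01909518 -0.05562026  0.11444533]
```

View pics/cmpt.png

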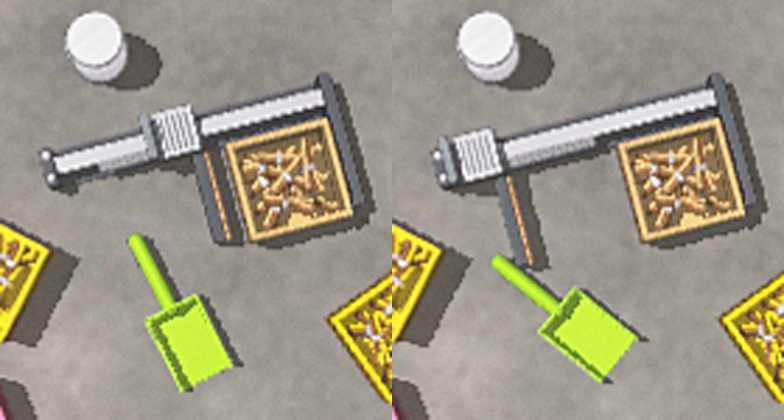

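```bash
python3 - <<'E'
import cv2
i=cv2.imread('pics/w5.png')[130:230,200:320];cv2.imwrite('pics/w5z.png',cv2.resize(i,None,fx=6,fy=6,interpolation=cv2.INTER_NEAREST))
i=cv2.imread('pics/w1.png')[40:220,210:320];cv2.imwrite('pics/w1zz.png',cv2.resize(i,None,fx=3.3,fy=3.3,interpolation=cv2.INTER_NEAREST))
E
```

```text
(no output)
```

View pics/w5z.png

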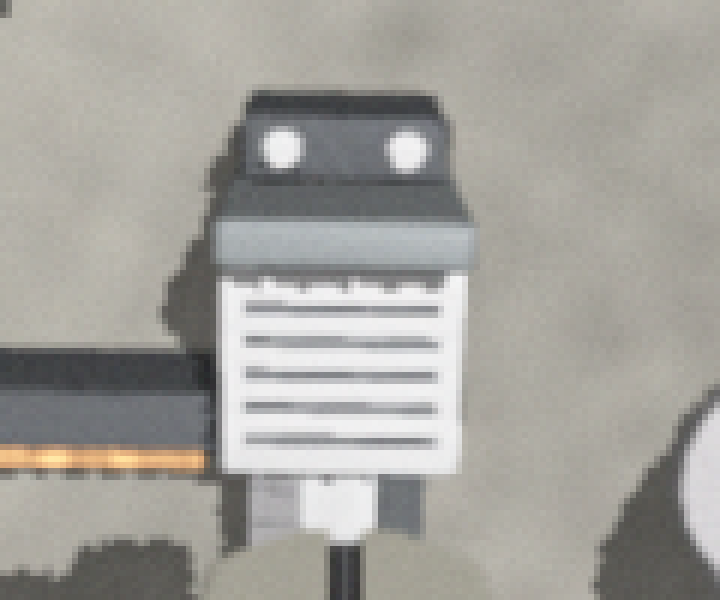

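View pics/w1zz.png

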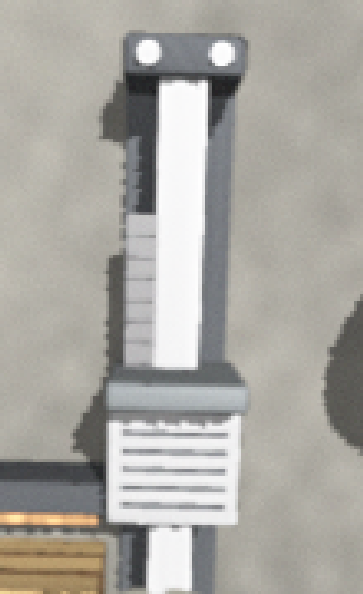

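```bash
python3 - <<'E'
from h import *
from scipy.spatial.transform import Rotation as R
c=pickle.load(open('wrist.pkl','rb'))
K=np.array(c['mtx'],float)
def T(pos,q):
    W=np.eye(4);W[:3,:3]=R.from_quat([q[1],q[2],q[3],q[0]]).as_matrix();W[:3,3]=pos;return W@np.array(c['mount'])
d=np.array([-.255,.967]);n=np.array([.967,.255]);p0=np.array([.6245,-.0125])
def pt(u,v,z,T):
    a=np.array([(u-K[0,2])/K[0,0],(v-K[1,2])/K[1,1]]);s=a.copy()
    for _ in range(15): s=a/(1+c['k1']*(s@s))
    r=T[:3,:3]@np.r_[s,1];o=T[:3,3];P=(o+r*(z-o[2])/r[2])[:2]-p0
    return ((P@d)*1000).round(1),((P@n)*1000).round(1)
o=c['obs'];T5=T(o['eef_pos'],o['orientation']);print('cam',T5[:3,3])
f=lambda y:130+y/6-.5
for nm,y,z in [('stop outer top',116,.046),('stop outer bottom',92,0.),('stop top/fence-back line @46',180,.046),('same @50',180,.05),('fence back top',222,.084),('fence front top',268,.084),('plate front end@64',474,.064)]:
    print('w5',nm,pt(258,f(y),z,T5))
T1=T([.6195,-.0136,.2184],[0,.609,.793,0])
g=lambda y:40+y/3.3-.5
for nm,y,z in [('stop outer top',35,.046),('stop inner top',73,.046),('fence back base@50',368,.05),('fence back top',388,.084),('fence front top',411,.084),('plate end@61',524,.061)]:
    print('w1',nm,pt(263,g(y),z,T1))
E
```

```text
cam [0.57759574 0.17298168 0.38115444]
w5 stop outer top (np.float64(150.3), np.float64(6.1))
w5 stop outer bottom (np.float64(150.3), np.float64(6.6))
w5 stop top/fence-back line @46 (np.float64(136.8), np.float64(6.1))
w5 same @50 (np.float64(137.4), np.float64(6.0))
w5 fence back top (np.float64(135.0), np.float64(5.6))
w5 fence front top (np.float64(126.1), np.float64(5.6))
w5 plate front end@64 (np.float64(77.3), np.float64(5.8))
w1 stop outer top (np.float64(150.3), np.float64(1.8))
w1 stop inner top (np.float64(137.8), np.float64(1.9))
w1 fence back base@50 (np.float64(32.8), np.float64(2.8))
w1 fence back top (np.float64(30.2), np.float64(2.1))
w1 fence front top (np.float64(22.2), np.float64(2.2))
w1 plate end@61 (np.float64(-26.4), np.float64(3.1))
```

The jaw checks out. The fence's back face is flush with the stop's inner face: s is about 136 mm against 137. No carriage shows beyond the crate-side end of the plate, so the plate sits off-centre on the carriage and the carriage end is at the stop. The release top is at 64 mm, which is fully up. The crate is unmoved and the scoop's blade rear shifted less than about 15 mm. The robot is clear, so I'm handing in.

```bash
python3 -c "
from station import ctrl
print(ctrl.hand_in())"
```

```text
the job is handed in; nothing more can be done
None
```

The clamp is open and the job is handed in, but the jaw's arm turned the scoop on the way. I shut the gripper and pressed the release plate to its hard stop (TCP at z = 0.054, 19 N). Keeping it down, I slid the jaw until it was blocked rigidly, with 24–40 N along the bar. Then I lifted straight off and parked the arm clear, at about 11 s on the robot's clock.

What the last checks showed:
- **Jaw:** the back of the fence is flush with the end stop's inner face, about 1 mm apart in the wrist image. Taking the plate as centred on the carriage gives a jaw value of only about 0.114 m. The images and the rigid contact point to the plate being off-centre, which puts the jaw at about 0.12 m.
- **Release:** the plate top reads 64 mm, so it is fully up again.
- **Crate and jar:** neither shows any movement between the before and after pictures from above.
- **Other bystanders:** I did not measure the dustpan, brush, pot, cup and bottle one by one. The arm went nowhere near them at low height.
- **Scoop:** it did not stay as it was. The moving jaw's arm caught the handle and turned it about 24°. The handle tip moved about 39 mm. The rear of the blade, where its origin lies, moved about 7–15 mm, which is inside the 30 mm limit. I left it there rather than risk moving it further.

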